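# Half-open the sprung shutter of a tube viewer and hold it for a plasma check

### The job

A spun sample tube lies inside the tube-viewing light box. Free the box's shutter by flipping its cam lever right over to the front, then slide the shutter by its upright grip to half open, pointer at the middle of the three scribed lines, so that only the plasma half of the tube is lit, and hold it there against its spring: the program finishes while still holding it. Do not let the shutter snap shut, and leave the things round the box where they are.

Things in the scene. Friction and masses are not known exactly. Their poses are not given: they have to be found in the camera images.
- viewer: tube-viewing light box, fixed, may stand turned by 17 degrees: white case 150 x 250 mm (x, y), flat aluminium top 64 mm above the bench with a window (x -17 to 17, y -99 to -23 mm) over a lit panel and a sample tube, cap end towards -y. Origin: centre of its underside; x to its back (the front, with louvres and switch, faces -x), y to its left: the way the shutter opens; z up
- half_line (a point): on the box: the middle of three scribed white lines 40 mm apart (shut, half, open; the middle one is longer and thicker) on the front guide rail, a dark bar x -49 to -37 mm, 8 mm high on the box's top. In the box's frame: x -44, y -8, z 72 mm. The shutter's aluminium pointer stands at it when half open. Along the back (x 47 mm) lies a rod with a coil spring, its posts (y -111, 111) 24 mm high
- shutter (a joint): travel of the shutter in m along the box's +y: 0 shut (window covered), 0.040 half, 0.080 fully open. A dark steel plate 75 x 92 x 3 mm, 1 mm above the box's top. A spring of 150 N/m always drives it shut: 3 N at 0, 9 N at 0.040, 15 N at 0.080 (friction 0.4 N). Shut, the cam lever's nose blocks it in a notch of its front edge (1 to 2 mm of play) until the lever is flipped
- shutter_grip (a point): centre of the top of the shutter's grip: an upright black bar, 12 mm thick along the box's y (the slide direction), 38 mm wide along its x, top 37 mm above the box's top (101 mm above the bench), clear on both sides down to 8 mm above the box's top. Shut, it is at x 0, y -26 mm in the box's frame; it moves with the shutter
- cam_lever (a joint): angle of the cam lever in rad about its axle. 0 to 0.15 locked: the arm leans back over the shutter, 30 degrees above the horizontal; 1.05 straight up; 2.1 its stop, fully flipped: the arm leans out over the box's front, 30 degrees above the horizontal. From about 0.7 the nose is out of the notch. It stays where it is left; friction 0.06 N m (about 1 N at the ball)
- lever_axle (a point): the cam lever's axle, along the box's y, at x -47, y -85 mm in the box's frame, 17 mm above the box's top, between two steel cheeks 22 mm wide overall and 26 mm high above the box's top
- lever_ball (a point): centre of the black ball, 19 mm across, at the end of the cam lever's thin steel arm (8 mm thick), 60 mm from the axle. Locked, it stands about 47 to 55 mm above the box's top, close behind the box's middle line (x 0 to 5 mm), 59 mm from the grip's middle along y
- bench_timer: bystander: white bench timer 82 x 58 x 22 mm, loose; origin at the centre of its underside
- label_roll: bystander: white roll of labels lying flat, 68 mm across, 41 mm high, loose; origin at the centre of its underside
- code_reader: bystander: black hand barcode reader lying on its side, 178 x 65 x 40 mm, loose; origin at the centre of its underside

How it is judged:
On the way, in this order (a step that is already met when the one before it is completed fails the run):
1. the cam lever is flipped right over to the front while the shutter is still shut (value of joint cam_lever above 1.75 rad and value of joint shutter below 0.008 m), for 0.2 s.
2. the fingers hold the shutter at half travel (value of joint shutter between 0.034 and 0.046 m and contact force between the fingers and shutter above 2 N), for 0.3 s.
At the end, for the whole second after the job is handed in: The shutter stands still (under 10 mm/s) at half travel, 40 mm give or take 6 mm, held there by the fingers alone (they press on it with more than 2 N), and the cam lever is still flipped over to the front (beyond 1.75 rad) (all of step 2 and velocity of joint shutter between -0.01 and 0.01 m/s and value of joint cam_lever above 1.75 rad); the arm keeps its last pose, push and grip.
It fails at once if the shutter snaps shut (runs back faster than 0.3 m/s) (velocity of joint shutter below -0.3 m/s).
It fails at once if the bench timer is moved by more than 30 mm (distance of bench_timer from where it was at the start of the episode above 0.03 m).
It fails at once if the label roll is moved by more than 30 mm (distance of label_roll from where it was at the start of the episode above 0.03 m).
It fails at once if the barcode reader is moved by more than 30 mm (distance of code_reader from where it was at the start of the episode above 0.03 m).
It also fails if it takes over 48 s, if anything falls off the work surface, if the arm or the gripper's body presses on something with over 40 N, if the wrist force passes 120 N, or if a joint passes its speed limit or range.

### The arm

A 6-joint arm with a two-finger parallel gripper is mounted at the origin on a cart in front of the work surface, level with it; the furniture and walls round the work are solid. World frame = base frame: x ahead of the robot, y to its left, z up, the work surface at z = 0. Lengths are in m, angles in rad, forces in N, time in s.
With the tool pointing down it reaches from about 0.35 to 0.975 m from the base axis. Payload 4.9 kg.
Tool frame: the origin (TCP) lies midway between the tips of the shut fingers; the grasp point (between the pads) lies 19 mm behind it; z points along the fingers, y is the line along which they close (so a half turn about z gives the same grasp; the last joint's range is limited). The gripper opens to 85 mm and grips with 20 to 120 N. Pads are 22 mm wide; open, the fingers measure 114 mm over their backs; the gripper's body (76 mm by 85 mm) begins 54 mm behind the grasp point. The pads swing forward as they close: fully open they stand 13 mm farther back than shut.
Start: joints at [-1.221, 0.053, 1.613, -0, 1.476, -0.119], TCP at [0.282, -0.558, 0.231] pointing down, gripper open.
Joint ranges: [-3.01, 3.01], [-1.01, 2.22], [0.06, 2.58], [-1.02, 4.17], [0.09, 2.62], [-3.14, 3.14]. Speed limits (rad/s): [2.57, 2.57, 3.14, 3.14, 3.14, 3.14].

### API

Orientations are given as a rotation vector (axis times angle).
In Python, from station import ctrl, optics, job gives the robot as it stands.
- The arm moves only by the shell command python3 -m jog 'ROWS' [OPENING] [FORCE]. ROWS is JSON, a list of rows, each a list of 2 entries, a list of its own where there are three numbers: the shift along the tool's x, y, z in m, then the turn, a rotation vector about the tool's x, y, z in rad. A call has 1 to 5 rows; each row is the pose to reach, as a shift and turn from the pose commanded when the call began, along the tool's axes at that moment; what a row does not reach only later rows make up. A row lasts 1/10 s, in which the tool goes at most 50 mm and 8.59 degrees, less where a joint would pass 70% of its speed; a pose out of reach is approached as far as the arm can. A call with a gripper value outside its range is refused whole. OPENING is the opening, from 0 (shut) to 1 (fully open), set as the call begins (- or left out, the last holds). The fingers move at their own pace and stop on an object; FORCE is the grip in N (left out, the last holds). Time passes only in rows, so rows that repeat a pose let the fingers close. It gives the time, the measured TCP pose, the force, the opening and the grip force at its end, in the units of the state.
- ctrl.get_obs(): the state, without advancing time (a new reading comes with each control period).
- optics.get_image(name): name is "side" or "top"; returns a dict with "image" (384x512x3 uint8, blue, green, red), "fx", "fy", "cx", "cy" (pixels), "rvec" (rotation vector, rad) and "tvec" (3), from world to camera coordinates, as OpenCV has them. Camera axes: x right, y down, z forward; pixel columns grow to the right and rows downward; lengths in m; the calibration is good to about 2 mm. A picture is of the moment at which its call begins. There is no depth.
- job.finish_job(): hands the job in; it is judged then, once.
The state is a dict: "t": time; "q": joint angles; "dq": joint speeds; "effort": joint torques, N m; "tool_pos": TCP position; "tool_rot": TCP orientation; "contact_force": force on the tool from outside, world axes, zero at the start; "wrist_torque": the same for the moment, N m; "opening": finger opening in m; "grip_force": force on a finger pad.
Only numpy, scipy, OpenCV 4.12 (cv2) and the standard library are available. Lean on these libraries where they do the work, as an engineer would, in place of code of your own. Each camera call takes 0.05 s, during which the arm holds its last target. There are 200 camera calls.

## Working session

There is one attempt and no reset: what is moved stays moved. The work goes in short steps, Python scripts to look and compute and a shell command to move; the robot and the scene stay as the last step left them, time stands still between calls to the robot, and variables do not carry over. Pictures are saved under pics/ and viewed, at most 10 in all, crops included, and the job is handed in when it is done.

```bash
mkdir -p pics
python3 - <<'E'
from station import ctrl, optics
import cv2,numpy as np
for n in("top","side"):
    d=optics.get_image(n); cv2.imwrite(f"pics/{n}0.png",d["image"])
    R=cv2.Rodrigues(np.array(d["rvec"]))[0]; print(n,d["fx"],d["fy"],d["cx"],d["cy"],-R.T@np.array(d["tvec"]),R.round(3).tolist())
o=ctrl.get_obs();print(o)
E
```

```text
top 405.05532571618664 405.05532571618664 256.69003079238087 195.94686892769985 [ 0.29090704 -0.01387551  1.49593278] [[-0.009, -1.0, -0.002], [-0.979, 0.009, -0.203], [0.203, 0.0, -0.979]]
side 469.8215418731367 469.8215418731367 257.74695627884773 200.44648754322117 [0.66694858 1.21972659 0.65454563] [[-0.996, 0.084, -0.022], [0.055, 0.411, -0.91], [-0.067, -0.908, -0.414]]
{'t': 0.1, 'q': array([-1.22100298e+00,  5.32908870e-02,  1.61418111e+00, -1.71467624e-06,
        1.47599304e+00, -1.19001032e-01]), 'dq': array([ 0.00290094, -0.00141483, -0.00437932,  0.0009277 ,  0.00034866,
       -0.00052559]), 'effort': array([ 9.28537656e-05, -3.94904137e+01, -3.71362460e+01, -1.29823088e-04,
        3.95258467e-03, -1.59152787e-06]), 'tool_pos': array([ 0.28218384, -0.55703012,  0.23017134]), 'tool_rot': array([-3.05387535e+00, -7.29224257e-01,  3.41103698e-04]), 'contact_force': array([ 0.0286718 ,  0.19854708, -0.95343279]), 'wrist_torque': array([-0.01782961, -0.01251458, -0.05876786]), 'grip_force': 0.0, 'opening': 0.08530945878849978}
```

View pics/top0.png

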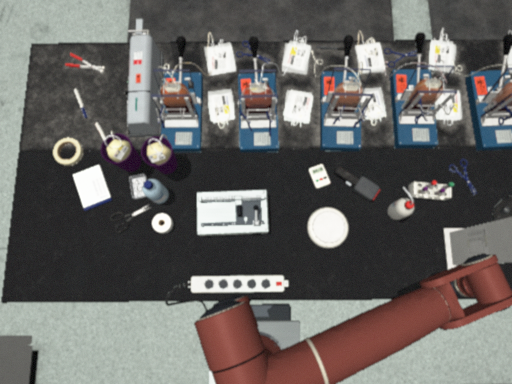

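View pics/side0.png

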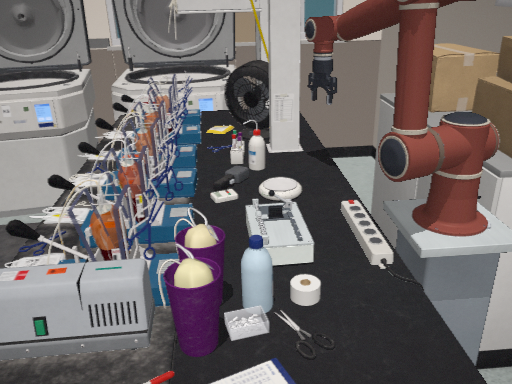

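The box sits at about (232,212) in the top view and about (280,230) in the side view. I'll enlarge both.

Run:
```python
import cv2,numpy as np
a=cv2.imread("pics/top0.png")[180:245,185:285]; b=cv2.imread("pics/side0.png")[185:275,230:330]
a=cv2.resize(a,None,fx=8,fy=8,interpolation=cv2.INTER_CUBIC)[:520]
cv2.imwrite("pics/c1.png",a)
cv2.imwrite("pics/c2.png",cv2.resize(b,None,fx=6,fy=6,interpolation=cv2.INTER_CUBIC))
```

```text
(no output)
```

View pics/c1.png

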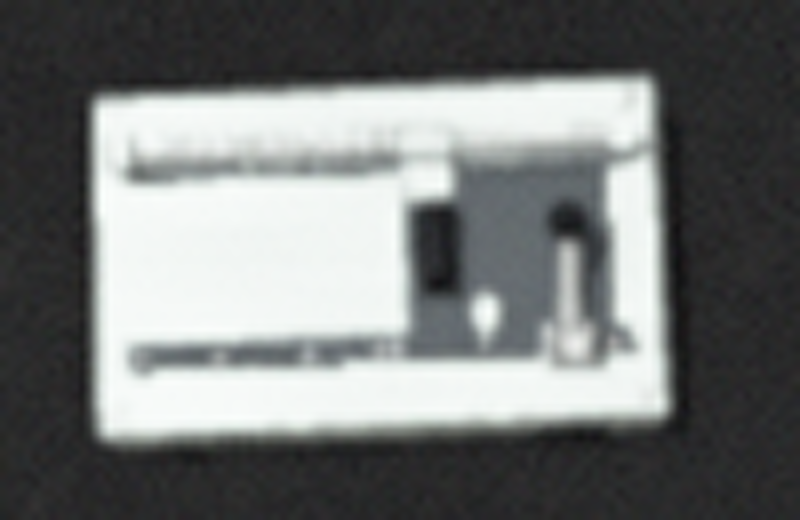

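View pics/c2.png

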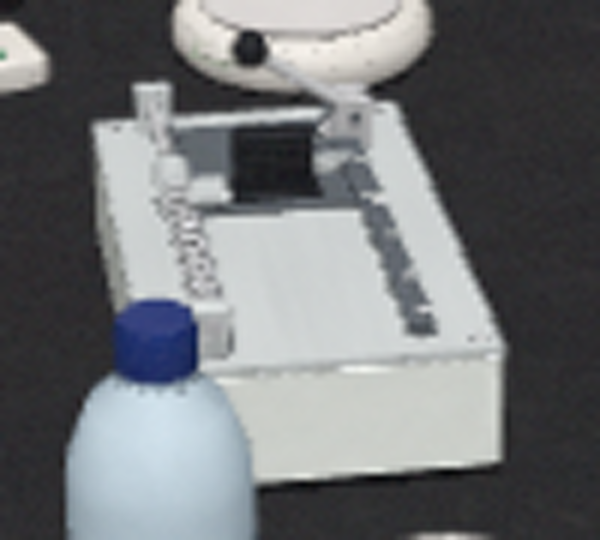

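c1 (top): the box's top corners are at about (95,97), (652,75), (668,415) and (100,438), the grip at (437,248) and the lever ball at (567,218). c2 (side): the ball is at (250,48), the top corners at (95,122), (395,105) and (502,352). I'll fit the pose from these.

```bash
cat > h.py <<'E'
import cv2,numpy as np
from scipy.optimize import least_squares
from scipy.spatial.transform import Rotation as Ro
from station import ctrl,optics
def grab(n,f=None):
    d=optics.get_image(n)
    if f: cv2.imwrite(f,d["image"])
    return d
def proj(d,P):
    K=np.array([[d["fx"],0,d["cx"]],[0,d["fy"],d["cy"]],[0,0,1.]])
    return cv2.projectPoints(np.array(P,float).reshape(-1,3),np.array(d["rvec"]),np.array(d["tvec"]),K,None)[0][:,0]
def w(b,P):
    c,s=np.cos(b[2]),np.sin(b[2]); P=np.array(P,float).reshape(-1,3)
    return np.c_[b[0]+c*P[:,0]-s*P[:,1],b[1]+s*P[:,0]+c*P[:,1],P[:,2]]
def tool(v=1):
    o=ctrl.get_obs(); return np.array(o["tool_pos"]),Ro.from_rotvec(o["tool_rot"]).as_matrix(),o
E
python3 - <<'E'
from h import *
T=grab("top");S=grab("side")
B=[[.075,.125,.064],[.075,-.125,.064],[-.075,-.125,.064],[-.075,.125,.064],[0,-.026,.097],[.004,-.085,.115]]
Bt=np.array([[95,97],[652,75],[668,415],[100,438],[437,248],[567,218]])
C=[[.075,-.125,.064],[-.075,-.125,.064],[-.075,.125,.064],[.004,-.085,.115]]
Ct=np.array([[95,122],[395,105],[502,352],[250,48]])
pt=(Bt+.5)/8-.5+[185,180]; ps=(Ct+.5)/6-.5+[230,185]
f=lambda b:np.r_[(proj(T,w(b,B))-pt).ravel(),(proj(S,w(b,C))-ps).ravel()]
r=least_squares(f,[.4,.08,0],loss="soft_l1");print(r.x,np.degrees(r.x[2]));print(f(r.x).reshape(-1,2).round(1))
b=r.x
for n,p in dict(axle=[-.047,-.085,.081],ball=[.004,-.085,.115],grip=[0,-.026,.101],half=[-.044,-.008,.072]).items():print(n,w(b,p).round(4))
p,R,o=tool();print(R.round(3))
E
```

```text
[0.53152853 0.07605067 0.02667451] 1.528336827830738
[[ 0.4  0.6]
 [-0.1  0.9]
 [-0.5 -0.3]
 [ 0.  -0.7]
 [-0.5 -0.9]
 [ 0.1  0.2]
 [ 0.2  0. ]
 [-0.  -0.5]
 [ 0.2 -0.9]
 [-0.3  0.4]]
axle [[ 0.4868 -0.0102  0.081 ]]
ball [[ 0.5378 -0.0088  0.115 ]]
grip [[0.5322 0.0501 0.101 ]]
half [[0.4878 0.0669 0.072 ]]
[[ 0.892  0.452 -0.   ]
 [ 0.452 -0.892  0.001]
 [ 0.    -0.001 -1.   ]]
```

```bash
cat >> h.py <<'E'
b=np.array([.5315,.0761,.0267])
def go(P):  # box-frame TCP target -> shift, turn in tool axes
    p,R,o=tool(); t=w(b,P)[0]
    Rt=np.array([[np.cos(b[2]),np.sin(b[2]),0],[np.sin(b[2]),-np.cos(b[2]),0],[0,0,-1]])
    print("shift",(R.T@(t-p)).round(4),"turn",Ro.from_matrix(R.T@Rt).as_rotvec().round(4),"box",np.array([*(w([0,0,-b[2]],p-[b[0],b[1],0])[0])]).round(4),"F",o["contact_force"].round(1),"grip",o["grip_force"],"open",o["opening"],"t",o["t"])
E
python3 -m jog '[[[0.2,-0.155,0.0],[0,0,0.442]],[[0.2,-0.155,0.0],[0,0,0.442]],[[0.2,-0.155,0.0],[0,0,0.442]],[[0.2,-0.155,0.0],[0,0,0.442]],[[0.2,-0.155,0.0],[0,0,0.442]]]' 0.6 20
python3 -c "from h import *;go([.004,-.085,.2])"
```

```text
t: 0.7
tool_pos: [0.3898, -0.3298, 0.2311]
tool_rot: [-3.141, -0.041, -0.0]
contact_force: [0.0, 0.9, -0.6]
opening: 0.051
grip_force: 0.0
shift [ 0.1563 -0.317   0.0312] turn [-0.0001 -0.0002 -0.0006] box [-0.1525 -0.4019  0.2311] F [ 0.   0.9 -0.6] grip 0.0 open 0.050972898380349414 t 0.7
```

```bash
python3 -m jog '[[[0.1,-0.2,0.02],[0,0,0]],[[0.1,-0.2,0.02],[0,0,0]],[[0.1,-0.2,0.02],[0,0,0]],[[0.1,-0.2,0.02],[0,0,0]],[[0.1,-0.2,0.02],[0,0,0]]]' >/dev/null
python3 -c "from h import *;go([.004,-.085,.2])"
```

```text
shift [ 0.0566 -0.1152  0.0109] turn [-0.0011  0.0002  0.0034] box [-0.0522 -0.2004  0.2108] F [ 1.  -0.7 -0.4] grip 0.0 open 0.05120075947556191 t 1.2
```

```bash
python3 -m jog '[[[0.057,-0.115,0.011],[0,0,0.003]],[[0.057,-0.115,0.011],[0,0,0.003]],[[0.057,-0.115,0.011],[0,0,0.003]],[[0.057,-0.115,0.055],[0,0,0.003]],[[0.057,-0.115,0.055],[0,0,0.003]]]' >/dev/null
python3 - <<'E'
from h import *
import time
go([.004,-.085,.096])
s=grab("side")["image"][150:260,220:330];t=grab("top")["image"][160:260,185:285]
cv2.imwrite("pics/d.png",np.hstack([cv2.resize(s,(400,400),interpolation=3),cv2.resize(t,(400,400),interpolation=3)]))
E
```

```text
shift [ 0.0043 -0.002   0.0542] turn [-0.002   0.0113 -0.001 ] box [ 0.0003 -0.0871  0.1503] F [-1.3  0.2 -1.8] grip 0.0 open 0.05140041440029353 t 1.7
```

View pics/d.png

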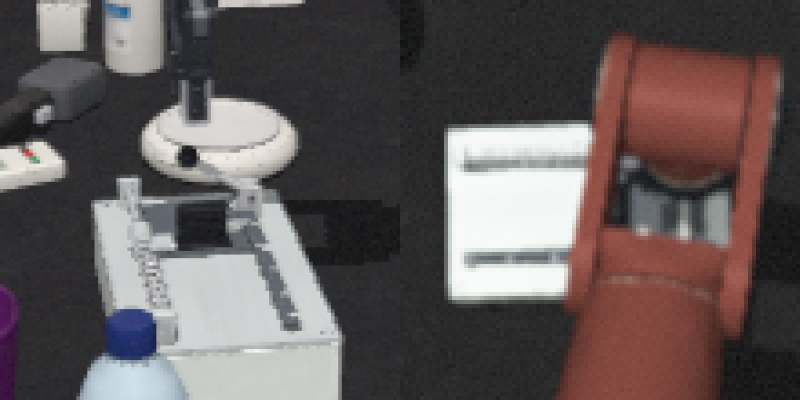

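The fingers at (195,110) are right above the ball at (188,157). I'll let the arm settle, then descend.

```bash
python3 -m jog '[[[0.0,0,0.01],[0,0,0]],[[0.0,0,0.01],[0,0,0]],[[0.0,0,0.01],[0,0,0]]]' >/dev/null
python3 -c "from h import *;go([.004,-.085,.095])"
```

```text
shift [-0.0005 -0.0044  0.0522] turn [ 0.0002 -0.0012 -0.0039] box [ 0.0044 -0.0894  0.1472] F [-0.2 -1.   0.6] grip 0.0 open 0.05085367902052182 t 2.1
```

```bash
python3 -m jog '[[[0,-0.0044,0.015],[0,0,0]],[[0,-0.0044,0.03],[0,0,0]],[[0,-0.0044,0.045],[0,0,0]],[[0,-0.0044,0.052],[0,0,0]],[[0,-0.0044,0.052],[0,0,0]]]' 
python3 -m jog '[[[0,0,0],[0,0,0]],[[0,0,0],[0,0,0]],[[0,0,0],[0,0,0]],[[0,0,0],[0,0,0]],[[0,0,0],[0,0,0]]]' 0.1 25
python3 -c "from h import *;go([.004,-.085,.095])"
```

```text
t: 2.6
tool_pos: [0.5363, -0.0079, 0.0918]
tool_rot: [-3.141, -0.037, 0.007]
contact_force: [0.9, -0.7, 0.3]
opening: 0.0511
grip_force: 0.0
t: 3.1
tool_pos: [0.5386, -0.0075, 0.0952]
tool_rot: [-3.14, -0.037, -0.003]
contact_force: [1.0, 5.0, 1.7]
opening: 0.0173
grip_force: 24.4
shift [-0.0009  0.0012  0.0002] turn [-0.0012 -0.002  -0.0029] box [ 0.0049 -0.0838  0.0952] F [1.  5.  1.7] grip 24.429770708084106 open 0.017275308018833965 t 3.1
```

```bash
python3 -m jog '[[[-0.003,0,-0.0045],[0,0,0]],[[-0.006,0,-0.0086],[0,0,0]],[[-0.0095,0,-0.0125],[0,0,0]],[[-0.0134,0,-0.016],[0,0,0]],[[-0.0134,0,-0.016],[0,0,0]]]' 0.1 25
python3 -c "from h import *;go([-.008,-.085,.111])"
```

```text
t: 3.6
tool_pos: [0.5236, -0.008, 0.1101]
tool_rot: [-3.14, -0.038, 0.002]
contact_force: [-0.2, 5.7, -0.9]
opening: 0.017
grip_force: 24.7
shift [ 0.0021  0.0012 -0.0009] turn [-0.001   0.0011 -0.0028] box [-0.0101 -0.0838  0.1101] F [-0.2  5.7 -0.9] grip 24.731240272521973 open 0.017014863176184777 t 3.6
```

```bash
python3 -m jog '[[[-0.0086,0,-0.006],[0,0,0]],[[-0.0181,0,-0.0104],[0,0,0]],[[-0.0282,0,-0.0131],[0,0,0]],[[-0.0386,0,-0.014],[0,0,0]],[[-0.0386,0,-0.014],[0,0,0]]]'
python3 - <<'E'
from h import *
go([-.047,-.085,.125])
s=grab("side")["image"][150:260,220:330]
cv2.imwrite("pics/e.png",cv2.resize(s,(550,550),interpolation=3))
E
```

```text
t: 4.1
tool_pos: [0.4851, -0.0092, 0.1244]
tool_rot: [-3.141, -0.037, 0.0]
contact_force: [-0.0, 4.5, -1.1]
opening: 0.0169
grip_force: 24.6
shift [ 0.0017  0.001  -0.0006] turn [-0.0005  0.0002 -0.003 ] box [-0.0487 -0.084   0.1244] F [-0.   4.5 -1.1] grip 24.566934406757355 open 0.016903500413810616 t 4.1
```

View pics/e.png

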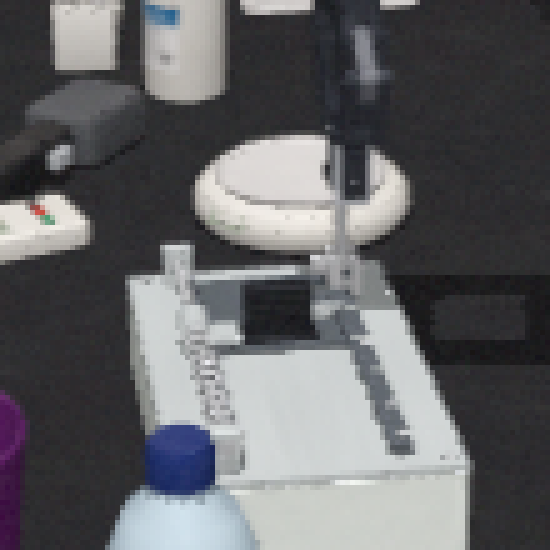

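The lever is upright, with its arm at (340,220) and the ball between the pads at (335,172). I'll carry on over to the front.

```bash
python3 -m jog '[[[-0.0104,0,0.0009],[0,0,0]],[[-0.0205,0,0.0036],[0,0,0]],[[-0.03,0,0.008],[0,0,0]],[[-0.0386,0,0.014],[0,0,0]],[[-0.046,0,0.0214],[0,0,0]]]'
python3 -m jog '[[[-0.003,0,0.004],[0,0,0]],[[-0.006,0,0.0085],[0,0,0]],[[-0.006,0,0.0085],[0,0,0]],[[-0.006,0,0.0085],[0,0,0]]]'
python3 - <<'E'
from h import *
go([-.099,-.085,.095])
s=grab("side")["image"][150:260,220:330]
cv2.imwrite("pics/f.png",cv2.resize(s,(550,550),interpolation=3))
E
```

```text
t: 4.65
tool_pos: [0.4406, -0.0107, 0.1059]
tool_rot: [3.141, 0.038, 0.0]
contact_force: [-11.6, 4.7, 18.2]
opening: 0.0136
grip_force: 24.1
t: 5.05
tool_pos: [0.4341, -0.0112, 0.0944]
tool_rot: [3.14, 0.037, -0.0]
contact_force: [0.3, -0.4, 0.2]
opening: 0.0088
grip_force: 0.0
shift [ 0.0007  0.0004 -0.0006] turn [ 0.0011  0.     -0.0031] box [-0.0997 -0.0846  0.0944] F [ 0.3 -0.4  0.2] grip 0.0 open 0.008794544964220491 t 5.05
```

View pics/f.png

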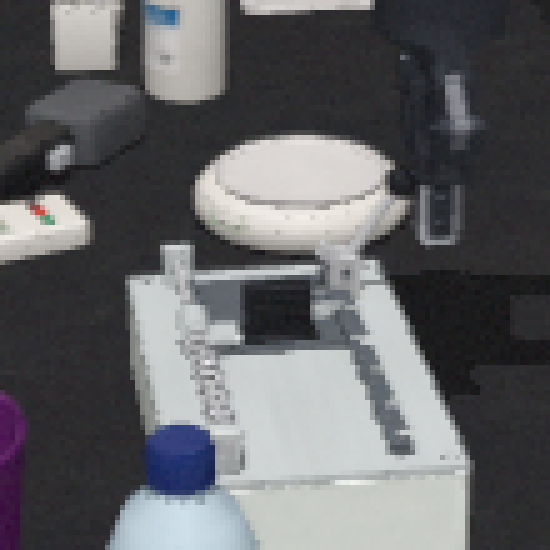

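The ball slipped out of the pads. The lever is past vertical, at about 125° (ball at (398,182)), and the fingers are now in front of it. I'll go over and behind it with shut fingers and press it down.

```bash
python3 -m jog '[[[-0.015,0,0],[0,0,0]],[[-0.015,0,-0.035],[0,0,0]],[[-0.015,0,-0.075],[0,0,0]],[[0.025,0,-0.075],[0,0,0]],[[0.05,0,-0.075],[0,0,0]]]' 0 >/dev/null
python3 -m jog '[[[0,0,0],[0,0,0]],[[0,0,0.02],[0,0,0]],[[0,0,0.045],[0,0,0]],[[0,0,0.045],[0,0,0]]]'
python3 -c "from h import *;go([-.078,-.085,.108])"
```

```text
t: 6.0
tool_pos: [0.4806, -0.0091, 0.1203]
tool_rot: [-3.14, -0.037, 0.013]
contact_force: [-0.5, -0.8, -0.3]
opening: -0.0
grip_force: 0.0
shift [-0.0247  0.0013  0.0125] turn [-0.0012  0.0084 -0.0029] box [-0.0532 -0.0838  0.1203] F [-0.5 -0.8 -0.3] grip 0.0 open -1.3161549515354727e-05 t 6.0
```

```bash
python3 -m jog '[[[-0.008,0.001,0.000],[0,0,0]],[[-0.016,0.001,0.002],[0,0,0]],[[-0.022,0.001,0.006],[0,0,0]],[[-0.026,0.001,0.010],[0,0,0]],[[-0.028,0.001,0.013],[0,0,0]]]'
python3 -m jog '[[[0,0,0.002],[0,0,0]],[[0,0,0.002],[0,0,0]],[[0,0,0.002],[0,0,0]]]'
python3 - <<'E'
from h import *
go([-.078,-.085,.108])
s=grab("side")["image"][150:260,220:330]
cv2.imwrite("pics/g.png",cv2.resize(s,(550,550),interpolation=3))
E
```

```text
t: 6.5
tool_pos: [0.4555, -0.0112, 0.1117]
tool_rot: [3.141, 0.037, 0.001]
contact_force: [1.1, 0.3, 2.1]
opening: -0.0001
grip_force: 1.1
t: 6.8
tool_pos: [0.4563, -0.0111, 0.1097]
tool_rot: [-3.141, -0.037, -0.001]
contact_force: [0.8, -0.4, 1.4]
opening: -0.0
grip_force: 0.9
shift [-0.0005 -0.0002  0.0017] turn [-0.     -0.0005 -0.0029] box [-0.0775 -0.0852  0.1097] F [ 0.8 -0.4  1.4] grip 0.9386382345110178 open -1.0031911573682912e-06 t 6.8
```

View pics/g.png

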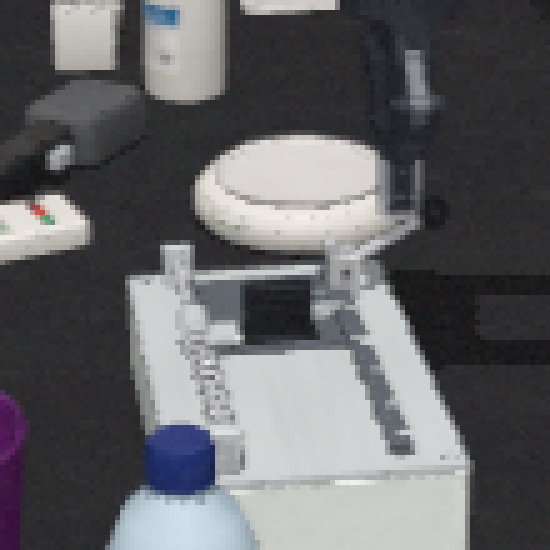

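The ball is now at (432,210) with the arm about 30° above the horizontal. I'll press on until I feel the stop.

```bash
python3 -m jog '[[[-0.001,0,0.002],[0,0,0]],[[-0.002,0,0.004],[0,0,0]],[[-0.002,0,0.004],[0,0,0]],[[-0.002,0,0.004],[0,0,0]]]'
python3 -c "from h import *;go([-.078,-.085,.18])"
```

```text
t: 7.25
tool_pos: [0.4563, -0.0113, 0.1073]
tool_rot: [3.141, 0.037, 0.01]
contact_force: [5.6, 0.9, 4.2]
opening: -0.0002
grip_force: 4.1
shift [-0.0001 -0.0003 -0.0727] turn [ 0.0004 -0.0062 -0.003 ] box [-0.0775 -0.0854  0.1073] F [5.6 0.9 4.2] grip 4.102101135067642 open -0.00020560524626090493 t 7.25
```

At the stop. Now I'll lift and move over the grip, fingers half open.

```bash
python3 -m jog '[[[0.005,0,-0.03],[0,0,0]],[[0.01,0,-0.07],[0,0,0]],[[0.045,-0.03,-0.07],[0,0,0]],[[0.08,-0.06,-0.07],[0,0,-0.003]],[[0.08,-0.06,-0.07],[0,0,-0.003]]]' 0.5 >/dev/null
python3 -m jog '[[[0,0,0],[0,0,0]],[[0,0,0],[0,0,0]],[[0,0,0],[0,0,0]]]'
python3 - <<'E'
from h import *
go([0,-.026,.077])
s=grab("side")["image"][150:260,220:330]
cv2.imwrite("pics/i.png",cv2.resize(s,(550,550),interpolation=3))
E
```

```text
t: 8.05
tool_pos: [0.5315, 0.0501, 0.175]
tool_rot: [3.141, 0.041, -0.002]
contact_force: [-0.0, 0.0, 0.1]
opening: 0.043
grip_force: 0.0
shift [0.0008 0.     0.098 ] turn [ 0.0001  0.0011 -0.0008] box [-0.0007 -0.026   0.175 ] F [-0.   0.   0.1] grip 0.0 open 0.04301086836692802 t 8.05
```

View pics/i.png

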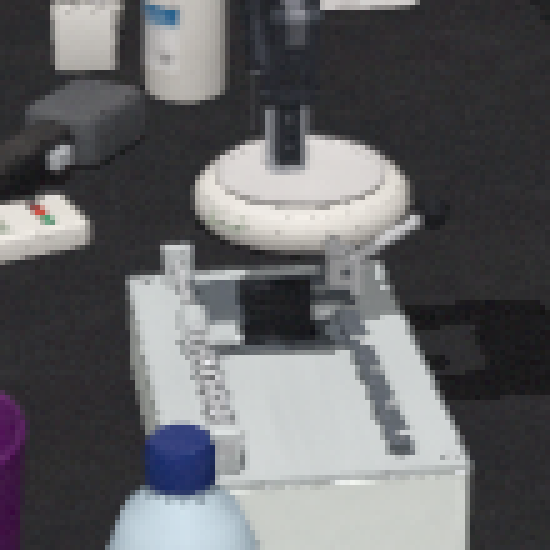

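The lever stays over with its ball at (435,212). The fingers are above the grip at (278,310), so I'll descend and grip it.

```bash
python3 -m jog '[[[0.001,0,0.03],[0,0,0]],[[0.001,0,0.06],[0,0,0]],[[0.001,0,0.08],[0,0,0]],[[0.001,0,0.098],[0,0,0]],[[0.001,0,0.098],[0,0,0]]]'
python3 -m jog '[[[0,0,0],[0,0,0]],[[0,0,0],[0,0,0]],[[0,0,0],[0,0,0]],[[0,0,0],[0,0,0]],[[0,0,0],[0,0,0]]]' 0 60
python3 -c "from h import *;go([0,.014,.077])"
```

```text
t: 8.6
tool_pos: [0.5307, 0.0503, 0.0745]
tool_rot: [-3.141, -0.041, 0.009]
contact_force: [-0.2, -0.1, 0.1]
opening: 0.0427
grip_force: 0.0
t: 9.1
tool_pos: [0.5344, 0.0516, 0.0792]
tool_rot: [-3.14, -0.043, -0.004]
contact_force: [-1.2, 4.2, 3.5]
opening: 0.0102
grip_force: 61.3
shift [-0.0022 -0.0386  0.0023] turn [-0.0015 -0.0023  0.0005] box [ 0.0022 -0.0246  0.0792] F [-1.2  4.2  3.5] grip 61.287864446640015 open 0.010176872357352675 t 9.1
```

```bash
python3 -m jog '[[[0,-0.006,0],[0,0,0]],[[0,-0.012,0],[0,0,0]],[[0,-0.018,0],[0,0,0]],[[0,-0.024,0],[0,0,0]],[[0,-0.03,0],[0,0,0]]]'
python3 -m jog '[[[0,-0.005,0],[0,0,0]],[[0,-0.01,0],[0,0,0]],[[0,-0.012,0],[0,0,0]],[[0,-0.012,0],[0,0,0]],[[0,-0.012,0],[0,0,0]]]'
python3 -c "from h import *;go([0,.0154,.077])"
```

```text
t: 9.6
tool_pos: [0.5335, 0.0788, 0.0793]
tool_rot: [3.136, 0.043, 0.002]
contact_force: [-3.8, -7.6, 6.5]
opening: 0.0107
grip_force: 61.7
t: 10.1
tool_pos: [0.5332, 0.0903, 0.0793]
tool_rot: [3.135, 0.043, 0.002]
contact_force: [-5.1, -8.9, 6.3]
opening: 0.0106
grip_force: 61.7
shift [-0.002  -0.0012  0.0023] turn [ 0.006  -0.0012  0.0008] box [0.002  0.0142 0.0793] F [-5.1 -8.9  6.3] grip 61.72108232975006 open 0.01055649907744797 t 10.1
```

```bash
python3 -m jog '[[[0,-0.001,0],[0,0,0]],[[0,-0.001,0],[0,0,0]],[[0,-0.001,0],[0,0,0]],[[0,-0.001,0],[0,0,0]],[[0,-0.001,0],[0,0,0]]]'
python3 - <<'E'
from h import *
go([0,.0154,.077])
d=grab("side"); print(((proj(d,w(b,[[-.044,-.008,.072],[-.044,-.048,.072],[-.044,.032,.072]]))-[220,150])*5).round())
cv2.imwrite("pics/k.png",cv2.resize(d["image"][150:260,220:330],(550,550),interpolation=3))
E
```

```text
t: 10.6
tool_pos: [0.5331, 0.0912, 0.0793]
tool_rot: [3.135, 0.043, 0.002]
contact_force: [-3.6, -8.2, 7.4]
opening: 0.0112
grip_force: 61.7
shift [-0.0021 -0.0004  0.0023] turn [ 0.0061 -0.0012  0.0006] box [0.0021 0.015  0.0793] F [-3.6 -8.2  7.4] grip 61.74068212509155 open 0.011211434120554628 t 10.6
[[361. 336.]
 [348. 305.]
 [374. 368.]]
```

View pics/k.png

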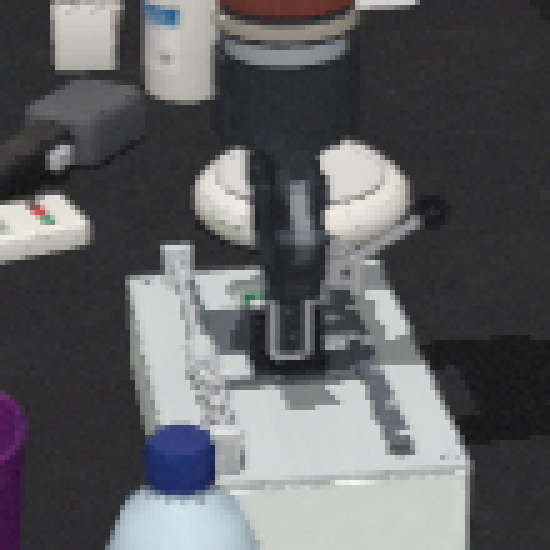

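The shutter's near edge moved from row 353 to about 384, and 40 mm is about 31 px here. The force of 8–9 N fits half travel, the lever is still flipped (ball at (432,210)) and the grip is firm, so I'm handing it in.

```bash
python3 -c "from station import job;print(job.finish_job())"
```

```text
the job is handed in; nothing more can be done
None
```

The job is handed in: the cam lever is flipped to its front stop, and the gripper is holding the shutter at about 40 mm, half open, with no sign of slipping; hand-in returned no verdict.

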